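True up the registration board's side fence with a steel square

ROBOT

A 6-joint arm with a two-finger parallel gripper is mounted at the origin on the work surface. World frame = base frame: x ahead of the robot, y to its left, z up, the work surface at z = 0. Lengths are in m, angles in degrees, forces in N, time in s.
With the tool pointing down it reaches from about 0.4 to 0.825 m from the base axis. Payload 7 kg.
Tool frame: the origin (TCP) lies on the centre line of the jaws, within the pads' length; the fingertips stand 14 mm ahead of it and the grasp point (between the pads) lies 5 mm behind it; z points along the fingers, y is the line along which they close (so a half turn about z gives the same grasp; the last joint's range is limited). The gripper opens to 88 mm and grips with 3 to 60 N. Pads are 19 mm wide; open, the fingers measure 130 mm over their backs; the gripper's body (78 mm by 193 mm) begins 47 mm behind the grasp point.
Start: joints at [-53.165, 20.546, 0.682, 0, -70.136, -16.507], TCP at [0.234, -0.633, 0.241] pointing down, gripper open.
Joint ranges: [-176.03, 176.03], [-82.01, 121.73], [-58.28, 71.71], [-173.87, 95.51], [-174.79, -0.11], [-173.66, 173.66]. Speed limits (degrees/s): [136.94, 136.94, 172.46, 180, 180, 180].

INTERFACE

Orientations are given as [roll, pitch, yaw] about the fixed x, y, z axes, in that order (R = Rz(yaw) Ry(pitch) Rx(roll)).
In Python, from plant import r gives the robot as it stands.
- The arm moves only by the tool send_rows, never from a script. Its argument "steps" is a list of rows, each an object with "dp": the shift along the tool's x, y, z in mm, a list of three; "roll": the turn about the tool's z in rad; "jaw": the opening in per cent of the stroke, from 0 (shut) to 100 (fully open). In form: [{"dp": [tx, ty, tz], "roll": roll, "jaw": jaw}, ...]. A call has 1 to 5 rows; each row is the pose to reach, as a shift and turn from the pose commanded when the call began, along the tool's axes at that moment; what a row does not reach only later rows make up. A row lasts 1/8 s, in which the tool goes at most 62.5 mm and 10.7 degrees, less where a joint would pass 70% of its speed; a pose out of reach is approached as far as the arm can. A call with a gripper value outside its range is refused whole. The fingers move at their own pace and stop on an object; "newtons" is the grip in N (left out, the last holds). Time passes only in rows, so rows that repeat a pose let the fingers close. It gives the time, the measured TCP pose, the force, the opening and the grip force at its end, in the units of the state.
- r.get_state(): the state, without advancing time (a new reading comes with each control period).
- r.capture(name): name is "side" or "top" or "wrist"; returns a dict with "image" (384x512x3 uint8, blue, green, red), "K" (3x3 intrinsics, pixels), "dist" ([k1, k2, p1, p2, k3] as OpenCV has them; the pictures are not rectified), "rvec" (rotation vector, rad) and "tvec" (3), from world to camera coordinates, as OpenCV has them. Camera axes: x right, y down, z forward; pixel columns grow to the right and rows downward; lengths in m; the calibration is good to about 2 mm. A picture is of the moment at which its call begins. There is no depth.
- r.close_job(): hands the job in; it is judged then, once.
The state is a dict: "time_s": time; "joints": joint angles; "qd": joint speeds; "joint_torque": joint torques, N m; "tcp_pos": TCP position; "eef_rot": TCP orientation; "contact_force": force on the tool from outside, world axes, zero at the start; "moment": the same for the moment, N m; "gripper_width": finger opening in m; "gripper_force": force on a finger pad.
Only numpy, scipy, OpenCV 4.12 (cv2) and the standard library are available. Lean on these libraries where they do the work, as an engineer would, in place of code of your own. Each camera call takes 0.05 s, during which the arm holds its last target. There are 200 camera calls.

TASK

Take the flat steel square by its wooden grip and, flat and low over the dark registration board, press it into the corner of the two fences: long leg flat along the fixed far fence, short leg pushing the leaning side fence round until that lies flush along the leg with no gap. Keep a light but sure pressure on both fences for a good second to see that the corner is square, without forcing it. Then draw the square away without dragging the side fence, lay it flat on the green cutting mat and let go; leave the other things where they are.

Things in the scene. Friction and masses are not known exactly. Their poses are not given: they have to be found in the camera images.
- square: Flat L-shaped steel square, plate 5 mm thick, legs 30 wide, 0.24 to 0.36 kg. Origin: its OUTER corner, on the underside. Long leg: 150 along its -y; short leg: 100 along its -x; z up. Its outer edges, the lines x = 0 and y = 0, are the true right angle. Starts flat on the cutting mat. Seated in the trued corner, its origin lies at corner and its axes agree with the board's.
- grip (a point): Middle of the beech grip on the square's long leg, at x -16, y -70, z 18 from the square's origin; axes of the square. The grip is 18 wide (x), 80 long (y) and stands from 5 to 31 above the underside. Held across its width with the fingertips 14 or more above the underside, the fingers clear the fences.
- long_tip (a point): End of the square's long outer edge, on the underside: 150 along -y from its origin. No gap means that this and the outer corner are within 1.5 mm of the long fence's face.
- short_tip (a point): End of the square's short outer edge, on the underside: 100 along -x from its origin. No gap means that this and the outer corner are within 1.5 mm of the side fence's face.
- board: Dark brown film-faced registration board, 220 (x) by 300 (y), 12 mm thick, fixed to the table. Origin: centre of its underside; x points away from the robot at yaw 0. It carries the long fence along its far edge and the side fence at its left (+y) end.
- corner (a point): On the board's top face (12 above the table), the point where the faces of the two fences meet when the side fence is true: 85 along x and 115 along y from the board's centre; axes of the board.
- long_fence: Fixed aluminium bar 22 wide, 8 high, 272 long, on the board along its far edge. Origin at corner, axes of the board; its face is the plane x = 0, looks to -x and runs along y to -255. A sure pressure on a fence is over 3 N; over 25 N would shift it and spoils the job. The square drags on both faces (friction 0.5 to 0.7), so some of the force felt at the hand is drag.
- side_bar: The side fence: aluminium bar 22 wide, 8 high. Origin on its pivot screw, on the board's top face (from corner -15 in board x, +11 in board y). It runs along its own -x to -165; working face: its plane y = -11, looking to -y. Nipped by its star knob, it turns stiffly and stays where left. Push it with the square only, not with the hand: over 3 N, below 25 N.
- side_face_end (a point): Free end of the side fence's working face, half-way up the bar: 165 along -x and -11 in y from the pivot.
- side_fence (a joint): Angle of the side fence, rad: 0 is square to the long fence; positive leans its free end inwards over the board (starts 0.06 to 0.14). True is within 0.012 of 0. Turning it takes 0.30 N m: about 3.5 N at the tip of the square's short leg. Once it lies flush along the leg the pivot takes the load and the force rises steeply.
- cutting_mat: Green cutting mat, 220 (x) by 300 (y), 3 thick, fixed. Origin: centre of its underside.
- lino_block: Bystander on the board: mounted lino block 55 x 75 x 18, origin under its centre.
- gouge_v: Bystander on the cutting mat: small gouge with a dark wooden handle, 105 long along its x, 21 high, origin under the handle's front end.
- gouge_u: Bystander on the table: a like gouge.
- ink_tube: Bystander: metal ink tube, 110 long, 25 thick.
- baren: Bystander: round wooden baren, 100 across, 45 high.
- brayer: Bystander: ink roller with a red handle, on the glass slab.
Mind the look-alikes: they are no part of the job. Leave any blue look-alike of the square alone.

How it is judged (in metres and radians):
On the way:
1. the square is pressed into the corner, its underside less than 7 mm above the board, with over 3 N on each fence, and both ends of both outer edges lie within 1.5 mm of the fence faces, for 0.6 s (contact force between square and long_fence above 3 N and contact force between square and side_bar above 3 N and x of each of square, long_tip in the frame of corner above -0.0015 m and y of each of square, short_tip in the frame of side_bar above -0.0125 m and z of each of square, long_tip, short_tip in the frame of corner below 0.007 m), for 0.6 s.
At the end, for the whole second after the job is handed in: The side fence stands square to the long fence within 0.012 rad, and the square lies flat and still on the green cutting mat (middle of its grip over the mat, flat within 0.04 rad), released (value of joint side_fence between -0.012 and 0.012 rad and x of grip in the frame of cutting_mat between -0.11 and 0.11 m and y of grip in the frame of cutting_mat between -0.15 and 0.15 m and height (world z) of square below 0.006 m and angle between square's own z axis and vertical below 0.04 rad and linear speed of square below 0.01 m/s); the robot touches nothing.
It fails at once if the square is forced against a fence with more than 25 N (contact force between square and long_fence above 25 N or contact force between square and side_bar above 25 N).
It fails at once if the hand or arm pushes the side fence (contact force between any of the arm, the fingers and side_bar above 2 N).
It fails at once if a bystander is moved by more than 30 mm (distance of any of lino_block, gouge_v, gouge_u, ink_tube, baren, brayer from where it was at the start of the episode above 0.03 m).
It also fails if it takes over 69 s, if anything falls off the work surface, if the arm or the gripper's body presses on something with over 40 N, if the wrist force passes 120 N, or if a joint passes its speed limit or range.

## Working session

There is one attempt and no reset: what is moved stays moved. The work goes in short steps, Python scripts to look and compute and a tool call to move; the robot and the scene stay as the last step left them, time stands still between calls to the robot, and variables do not carry over. Pictures are saved under pics/ and viewed, at most 10 in all, crops included, and the job is handed in when it is done.

Besides the shell and the picture viewer there is one more tool, called in YAML: its name, and indented under it one key for each argument. send_rows: Moves the arm, as the interface text tells. Its arguments: {"type":"object","properties":{"steps":{"type":"array","items":{"type":"object","properties":{"dp":{"type":"array","items":{"type":"number"}},"roll":{"type":"number"},"jaw":{"type":"number"}}}},"newtons":{"type":"number"}},"required":["steps"]}

```bash
mkdir -p pics
cat > h.py <<'E'
import numpy as np, cv2, pickle
from plant import r
def snap(c,n):
    d=r.capture(c); cv2.imwrite(f'pics/{n}.png',d['image']); pickle.dump(d,open(f'pics/{n}.pkl','wb')); return d
def ray(d,uv,z):
    "pixels -> world points on plane z"
    uv=np.array(uv,float).reshape(-1,1,2)
    n=cv2.undistortPoints(uv,np.array(d['K']),np.array(d['dist'])).reshape(-1,2)
    R=cv2.Rodrigues(np.array(d['rvec'],float))[0]; t=np.array(d['tvec'],float).ravel()
    C=-R.T@t; D=np.c_[n,np.ones(len(n))]@R
    return C+D*((np.broadcast_to(z,len(n))-C[2])/D[:,2])[:,None]
def proj(d,P):
    return cv2.projectPoints(np.array(P,float).reshape(-1,1,3),np.array(d['rvec'],float),np.array(d['tvec'],float),np.array(d['K']),np.array(d['dist']))[0].reshape(-1,2)
def load(n): return pickle.load(open(f'pics/{n}.pkl','rb'))
E
python3 - <<'E'
from h import *
s=r.get_state(); print({k:np.round(v,4).tolist() for k,v in s.items()})
for c in('top','side'):
    d=snap(c,c+'0'); R=cv2.Rodrigues(np.array(d['rvec'],float))[0]; print(c,-R.T@np.array(d['tvec']).ravel(),d['K'][0][0])
a=cv2.imread('pics/top0.png');cv2.imwrite('pics/top0b.png',cv2.resize(a,(800,600),interpolation=cv2.INTER_CUBIC))
E
```

```text
{'time_s': 0.0, 'joints': [-53.1629, 20.5905, 0.635, -0.0203, -70.1352, -16.507], 'qd': [0.0371, 0.0533, -0.0291, 0.1139, -0.0542, 0.0059], 'joint_torque': [0.0017, -58.2723, 29.3066, 6.9971, 0.0071, -0.0002], 'tcp_pos': [0.2343, -0.6325, 0.2396], 'eef_rot': [179.9076, -0.0075, -159.6768], 'contact_force': [0.0545, 0.2974, -0.0693], 'moment': [0.0431, -0.0299, -0.0448], 'gripper_force': 0.0, 'gripper_width': 0.0872}
top [ 0.22579908 -0.01810314  1.60917994] 491.51369636043614
side [-0.00942719 -1.15734157  1.59529334] 479.21485339625804
```

View pics/top0b.png

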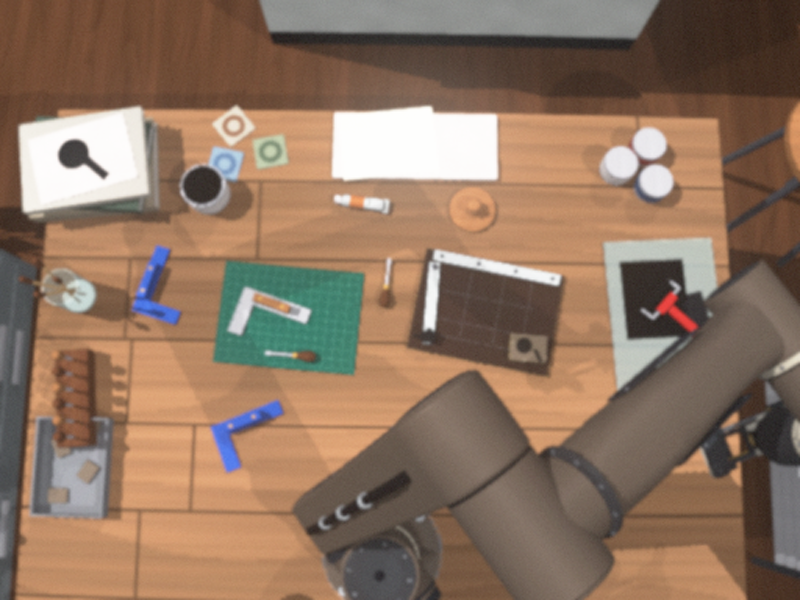

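The square is the silver L with a wooden grip on the green mat, at (268,305). Its look-alikes are the blue Ls at (155,285) and (245,432), which I rule out by colour. The board is at (487,312), the side fence at (431,302) and the lino block at (527,347). Next, close crops of both.

Run:
```python
from h import *
a=cv2.imread('pics/top0.png')
# crops: native px mat x130-240,y160-245 ; board x255-365,y155-245
m=a[162:244,132:240]; b=a[155:245,256:366]
cv2.imwrite('pics/mat.png',cv2.resize(m,None,fx=7,fy=7,interpolation=cv2.INTER_CUBIC))
cv2.imwrite('pics/brd.png',cv2.resize(b,None,fx=6.5,fy=6.5,interpolation=cv2.INTER_CUBIC))
```

```text
(no output)
```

View pics/mat.png

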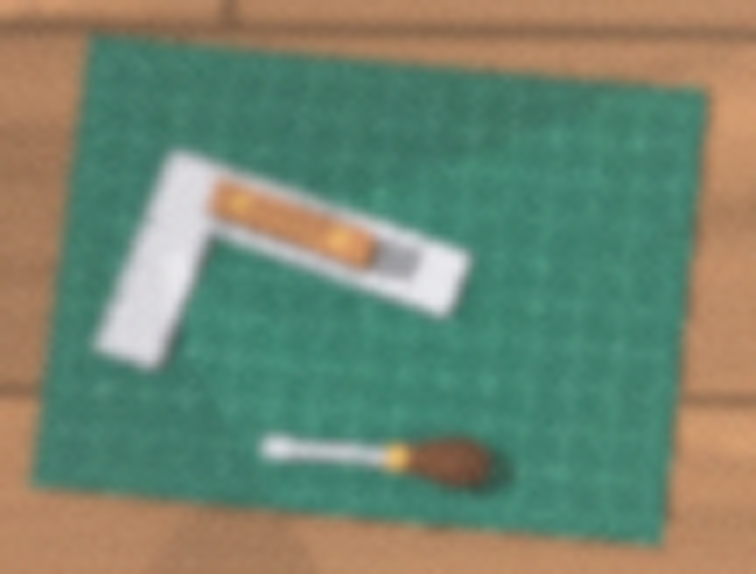

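View pics/brd.png

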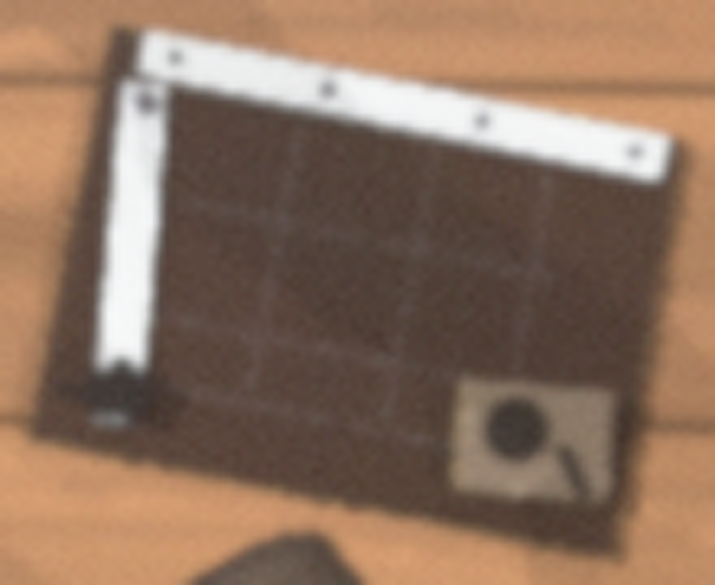

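The first crop shows the silver square with outer corner (172,150), long tip (470,257) and short tip (95,350). The second shows the board corners, the long fence face running (135,72) to (660,185), the side fence leaning inwards, and the lino block at the lower right. I'll fit poses from these.

```bash
cat > fit.py <<'E'
from h import *
from scipy.optimize import least_squares
def T(p,L): 
    c,s=np.cos(p[2]),np.sin(p[2]); L=np.asarray(L,float)
    return np.c_[p[0]+c*L[:,0]-s*L[:,1],p[1]+s*L[:,0]+c*L[:,1]]
def fit(d,px,L,z,p0):
    L=np.asarray(L,float); z=np.broadcast_to(z,len(L)); px=np.asarray(px,float)
    f=lambda p:(proj(d,np.c_[T(p,L),z])-px).ravel()
    s=least_squares(f,p0); return s.x,f(s.x).reshape(-1,2)
E
python3 - <<'E'
from fit import *
d=load('top0')
m=lambda q:(np.array(q,float)+.5)/7-.5+[132,162]
b=lambda q:(np.array(q,float)+.5)/6.5-.5+[256,155]
def show(n,r): print(n,np.round(r[0],4),np.round(np.degrees(r[0][2]),2),'res',np.round(r[1],1).tolist())
show('square',fit(d,m([(172,150),(470,257),(445,317),(95,350),(158,368),(214,238)]),[(0,0),(0,-.15),(-.03,-.15),(-.1,0),(-.1,-.03),(-.03,-.03)],.008,[.6,.3,0]))
show('grip',fit(d,m([(222,178),(207,216),(384,235),(370,270)]),[(-.007,-.03),(-.025,-.03),(-.007,-.11),(-.025,-.11)],.034,[.6,.3,0]))
show('mat',fit(d,m([(90,35),(708,90),(663,545),(33,487)]),[(.11,.15),(.11,-.15),(-.11,-.15),(-.11,.15)],.003,[.6,.2,0]))
show('board',fit(d,b([(115,28),(690,140),(618,555),(35,432)]),[(.11,.15),(.11,-.15),(-.11,-.15),(-.11,.15)],.012,[.6,-.2,0]))
# long fence in corner frame; extents y from -255 to +17
show('corner(fence)',fit(d,b([(142,30),(672,135),(660,185),(135,72)]),[(.022,.017),(.022,-.255),(0,-.255),(0,.017)],.020,[.6,-.2,0]))
P=ray(d,b([(122,80),(95,365),(168,95),(148,370)]),.020);print('bar',P.round(4).tolist())
print(ray(d,b([(460,375),(615,388),(605,500),(450,490)]),.030).round(3).tolist())
E
```

```text
square [ 0.5408  0.2996 -0.3285] -18.82 res [[0.4, 0.4], [-0.1, 0.1], [0.3, -0.0], [0.3, -0.1], [-0.3, 0.4], [-0.6, -0.8]]
grip [ 0.5395  0.2978 -0.3172] -18.17 res [[0.0, 0.2], [0.2, -0.1], [-0.2, -0.1], [-0.1, 0.0]]
mat [ 0.4787  0.2036 -0.0763] -4.37 res [[-0.2, -0.2], [0.4, -0.3], [0.3, 0.3], [-0.5, 0.2]]
board [ 0.4961 -0.2159 -0.1895] -10.86 res [[0.4, -1.0], [-0.1, -0.4], [0.0, 0.4], [-0.4, 0.9]]
corner(fence) [ 0.6007 -0.1158 -0.1943] -11.13 res [[0.5, 0.2], [-0.8, 0.6], [-0.1, -0.7], [0.3, 0.0]]
bar [[0.5997, -0.0914, 0.02], [0.4527, -0.0786, 0.02], [0.5922, -0.115, 0.02], [0.4505, -0.1053, 0.02]]
[[0.449, -0.261, 0.03], [0.443, -0.339, 0.03], [0.387, -0.333, 0.03], [0.391, -0.255, 0.03]]
```

send_rows:
  steps:
    - {"dp": [-58, 32, 4], "roll": -0.17, "jaw": 70}
    - {"dp": [-116, 64, 8], "roll": -0.34, "jaw": 70}
    - {"dp": [-174, 97, 12], "roll": -0.51, "jaw": 70}
    - {"dp": [-232, 130, 16], "roll": -0.68, "jaw": 70}
    - {"dp": [-270, 150, 20], "roll": -0.85, "jaw": 70}
  newtons: 30

```text
time_s: 0.72
tcp_pos: [0.4365, -0.3967, 0.2204]
eef_rot: [180.0, 0.0, -110.6]
contact_force: [0.5, -0.4, 0.0]
gripper_width: 0.0617
gripper_force: 0.0
```

```bash
cat > to.py <<'E'
import sys, numpy as np
from plant import r
s=r.get_state(); p=np.array(s['tcp_pos']); y=np.radians(s['eef_rot'][2])
x=[float(a) for a in sys.argv[1:]]
d=np.array(x[:3])-p; c,n=np.cos(y),np.sin(y)
print('t',round(s['time_s'],2),'pos',p.round(4),'rot',np.round(s['eef_rot'],2),'F',np.round(s['contact_force'],1))
print('dp',np.round(1000*np.array([c*d[0]+n*d[1],n*d[0]-c*d[1],-d[2]]),1),'roll',round(-np.radians((x[3]-s['eef_rot'][2]+180)%360-180),4))
E
python3 to.py .48 .20 .15 -108.6
```

```text
t 0.72 pos [ 0.4365 -0.3967  0.2204] rot [ 180.      0.   -110.64] F [ 0.5 -0.4  0. ]
dp [-573.7  169.6   70.4] roll -0.0357
```

send_rows:
  steps:
    - {"dp": [-58, 17, 0], "roll": 0, "jaw": 70}
    - {"dp": [-116, 34, 0], "roll": 0, "jaw": 70}
    - {"dp": [-174, 51, 0], "roll": 0, "jaw": 70}
    - {"dp": [-232, 68, 0], "roll": 0, "jaw": 70}
    - {"dp": [-290, 85, 0], "roll": 0, "jaw": 70}

```text
time_s: 1.35
tcp_pos: [0.4596, -0.0954, 0.2205]
eef_rot: [-180.0, 0.0, -111.0]
contact_force: [1.4, 1.1, -0.7]
gripper_width: 0.0612
gripper_force: 0.0
```

send_rows:
  steps:
    - {"dp": [-58, 17, 10], "roll": 0, "jaw": 70}
    - {"dp": [-116, 34, 25], "roll": 0, "jaw": 70}
    - {"dp": [-174, 51, 40], "roll": 0, "jaw": 70}
    - {"dp": [-232, 68, 55], "roll": 0, "jaw": 70}
    - {"dp": [-280, 85, 70], "roll": -0.03, "jaw": 70}

```text
time_s: 1.98
tcp_pos: [0.4805, 0.1969, 0.15]
eef_rot: [-180.0, 0.0, -109.2]
contact_force: [1.0, 0.1, 0.4]
gripper_width: 0.0613
gripper_force: 0.0
```

send_rows:
  steps:
    - {"dp": [0, 0, 0], "roll": 0, "jaw": 70}

```text
time_s: 2.1
tcp_pos: [0.4802, 0.1972, 0.1489]
eef_rot: [179.9, -0.1, -109.0]
contact_force: [-0.3, 0.3, -0.0]
gripper_width: 0.0615
gripper_force: 0.0
```

```bash
python3 to.py .5027 .2375 .15 -108.6
python3 - <<'E'
from h import *
snap('wrist','w1')
a=cv2.imread('pics/w1.png');cv2.imwrite('pics/w1b.png',cv2.resize(a,(800,600),interpolation=cv2.INTER_CUBIC))
E
```

```text
t 2.1 pos [0.4802 0.1972 0.1489] rot [ 1.7993e+02 -1.2000e-01 -1.0903e+02] F [-0.3  0.3 -0. ]
dp [-45.5  -8.1  -1.1] roll -0.0075
```

View pics/w1b.png

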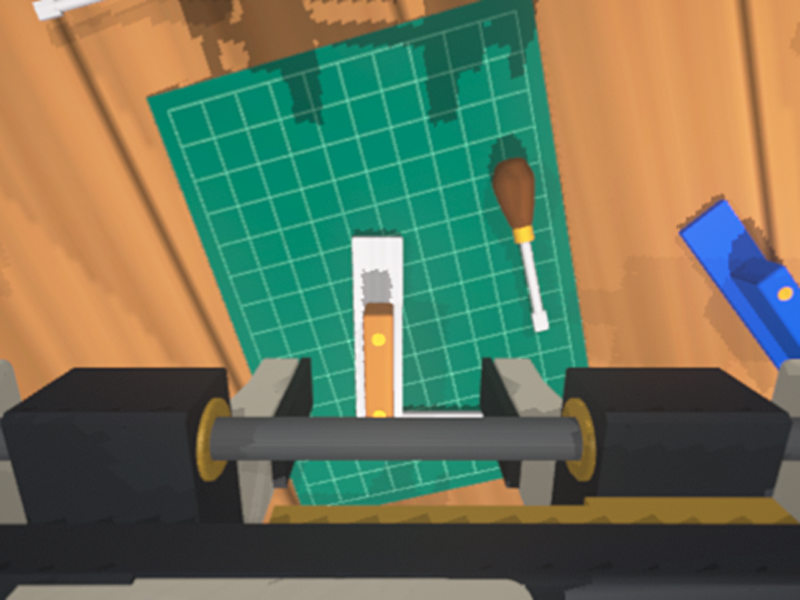

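The wrist view shows the square's long leg under the jaws: outer tip at (352,237), inner tip at (404,238), inner corner about (403,412), and the grip between u = 364 and 393. I'll measure it more closely here.

```bash
python3 - <<'E'
from fit import *
d=load('w1'); q=lambda p:(np.array(p,float)+.5)*.64-.5
r1=fit(d,q([(352,237),(404,238),(403,411)]),[(0,-.15),(-.03,-.15),(-.03,-.03)],.008,[.54,.3,-.32])
print(r1[0],np.degrees(r1[0][2]),r1[1].round(1).tolist()); g=T(r1[0],[(-.016,-.07)])[0];print('grip',g)
G=ray(d,q([(365,316),(392,316),(364,405),(393,405)]),.034);print(G.round(4).tolist(),np.degrees(np.arctan2(*(G[2:].mean(0)-G[:2].mean(0))[[1,0]]))-90)
E
python3 to.py .5027 .2375 .15 -108.6
```

```text
[ 0.54162319  0.29972877 -0.32700393] -18.735945200710393 [[0.8, -0.1], [-0.8, -0.9], [0.0, 1.2]]
grip [0.50398654 0.23857746]
[[0.4996, 0.1997, 0.034], [0.4848, 0.2049, 0.034], [0.52, 0.2536, 0.034], [0.5032, 0.2595, 0.034]] -19.666175284530027
t 2.15 pos [0.4801 0.1957 0.1495] rot [ 1.7993e+02 -1.1000e-01 -1.0910e+02] F [-1.5  0.5  0.2]
dp [-46.8  -7.7  -0.5] roll -0.0088
```

send_rows:
  steps:
    - {"dp": [-46, -8.5, 10], "roll": 0, "jaw": 70}
    - {"dp": [-46, -8.5, 45], "roll": 0, "jaw": 70}
    - {"dp": [-46, -8.5, 80], "roll": 0, "jaw": 70}
    - {"dp": [-46, -8.5, 105], "roll": 0, "jaw": 70}
    - {"dp": [-46, -8.5, 116], "roll": 0, "jaw": 70}

```text
time_s: 2.78
tcp_pos: [0.5036, 0.2337, 0.0335]
eef_rot: [179.9, -0.1, -109.3]
contact_force: [0.2, 0.2, 0.9]
gripper_width: 0.0611
gripper_force: 0.0
```

send_rows:
  steps:
    - {"dp": [0, 0, 0], "roll": 0, "jaw": 70}

```text
time_s: 2.9
tcp_pos: [0.504, 0.2345, 0.0345]
eef_rot: [180.0, -0.0, -109.3]
contact_force: [-0.5, 0.1, -0.0]
gripper_width: 0.0611
gripper_force: 0.0
```

```bash
python3 to.py .5035 .238 .033 -108.8
```

```text
t 2.9 pos [0.504  0.2345 0.0345] rot [ 1.7998e+02 -5.0000e-02 -1.0929e+02] F [-0.5  0.1 -0. ]
dp [-3.1  1.6  1.5] roll -0.0086
```

send_rows:
  steps:
    - {"dp": [-3, 1, 1.5], "roll": -0.008, "jaw": 70}
    - {"dp": [-3, 1, 1.5], "roll": -0.008, "jaw": 0}
    - {"dp": [-3, 1, 1.5], "roll": -0.008, "jaw": 0}
    - {"dp": [-3, 1, 1.5], "roll": -0.008, "jaw": 0}
    - {"dp": [-3, 1, 1.5], "roll": -0.008, "jaw": 0}
  newtons: 50

```text
time_s: 3.52
tcp_pos: [0.504, 0.2384, 0.0332]
eef_rot: [-180.0, 0.0, -108.8]
contact_force: [0.1, -0.0, -1.1]
gripper_width: 0.027
gripper_force: 0.0
```

send_rows:
  steps:
    - {"dp": [0, 0, 0], "roll": 0, "jaw": 0}
    - {"dp": [0, 0, 0], "roll": 0, "jaw": 0}
    - {"dp": [0, 0, 0], "roll": 0, "jaw": 0}

```text
time_s: 3.9
tcp_pos: [0.5041, 0.2384, 0.0331]
eef_rot: [-180.0, 0.0, -108.8]
contact_force: [0.4, -0.9, 0.7]
gripper_width: 0.0175
gripper_force: 50.0
```

```bash
python3 to.py .5035 .238 .033 -108.8
```

```text
t 3.9 pos [0.5041 0.2384 0.0331] rot [-1.7999e+02  1.0000e-02 -1.0879e+02] F [ 0.4 -0.9  0.7]
dp [0.6 0.5 0.1] roll 0.0001
```

send_rows:
  steps:
    - {"dp": [0, 0, -10], "roll": 0, "jaw": 0}
    - {"dp": [0, 0, -30], "roll": 0, "jaw": 0}
    - {"dp": [0, 0, -60], "roll": 0, "jaw": 0}
    - {"dp": [0, 0, -90], "roll": 0, "jaw": 0}
    - {"dp": [0, 0, -100], "roll": 0, "jaw": 0}

```text
time_s: 4.53
tcp_pos: [0.5045, 0.2389, 0.1351]
eef_rot: [-179.9, 0.1, -108.8]
contact_force: [-0.5, 0.2, -3.3]
gripper_width: 0.0177
gripper_force: 50.0
```

```bash
python3 to.py .534 -.221 .133 -101
```

```text
t 4.53 pos [0.5045 0.2389 0.1351] rot [-1.7992e+02  1.5000e-01 -1.0878e+02] F [-0.5  0.2 -3.3]
dp [ 425.9 -176.     2.1] roll -0.1359
```

send_rows:
  steps:
    - {"dp": [30, -12, 0], "roll": -0.013, "jaw": 0}
    - {"dp": [75, -31, 0], "roll": -0.027, "jaw": 0}
    - {"dp": [125, -52, 0], "roll": -0.04, "jaw": 0}
    - {"dp": [175, -72, 0], "roll": -0.055, "jaw": 0}
    - {"dp": [225, -93, 0], "roll": -0.07, "jaw": 0}

```text
time_s: 5.15
tcp_pos: [0.5188, -0.0062, 0.1324]
eef_rot: [179.9, -0.0, -104.7]
contact_force: [0.8, -0.8, -3.4]
gripper_width: 0.0176
gripper_force: 50.0
```

```bash
python3 to.py .534 -.221 .133 -101
```

```text
t 5.15 pos [ 0.5188 -0.0062  0.1324] rot [ 1.7993e+02 -2.0000e-02 -1.0474e+02] F [ 0.8 -0.8 -3.4]
dp [203.8 -69.4  -0.6] roll -0.0653
```

send_rows:
  steps:
    - {"dp": [45, -15, 0], "roll": -0.013, "jaw": 0}
    - {"dp": [95, -32, 0], "roll": -0.027, "jaw": 0}
    - {"dp": [145, -49, 0], "roll": -0.04, "jaw": 0}
    - {"dp": [190, -64, 0], "roll": -0.055, "jaw": 0}
    - {"dp": [205, -69, 0], "roll": -0.065, "jaw": 0}

```text
time_s: 5.78
tcp_pos: [0.533, -0.2227, 0.1318]
eef_rot: [179.9, -0.0, -101.2]
contact_force: [0.6, 0.2, -3.2]
gripper_width: 0.018
gripper_force: 50.0
```

send_rows:
  steps:
    - {"dp": [0, 0, 10], "roll": 0, "jaw": 0}
    - {"dp": [0, 0, 30], "roll": 0, "jaw": 0}
    - {"dp": [0, 0, 50], "roll": 0, "jaw": 0}
    - {"dp": [0, 0, 60], "roll": 0, "jaw": 0}
    - {"dp": [0, 0, 60], "roll": 0, "jaw": 0}

```text
time_s: 6.4
tcp_pos: [0.5333, -0.2198, 0.072]
eef_rot: [179.9, -0.0, -101.0]
contact_force: [-0.5, -0.3, -3.3]
gripper_width: 0.0176
gripper_force: 50.0
```

```bash
python3 to.py .534 -.221 .073 -101
python3 - <<'E'
from h import *
for c in('wrist','side','top'):snap(c,c[0]+'2')
a=cv2.imread('pics/w2.png');cv2.imwrite('pics/w2b.png',cv2.resize(a,(800,600),interpolation=cv2.INTER_CUBIC))
E
```

```text
t 6.4 pos [ 0.5333 -0.2198  0.072 ] rot [ 1.7987e+02 -1.0000e-02 -1.0103e+02] F [-0.5 -0.3 -3.3]
dp [ 1.1 -0.9 -1. ] roll -0.0005
```

View pics/w2b.png

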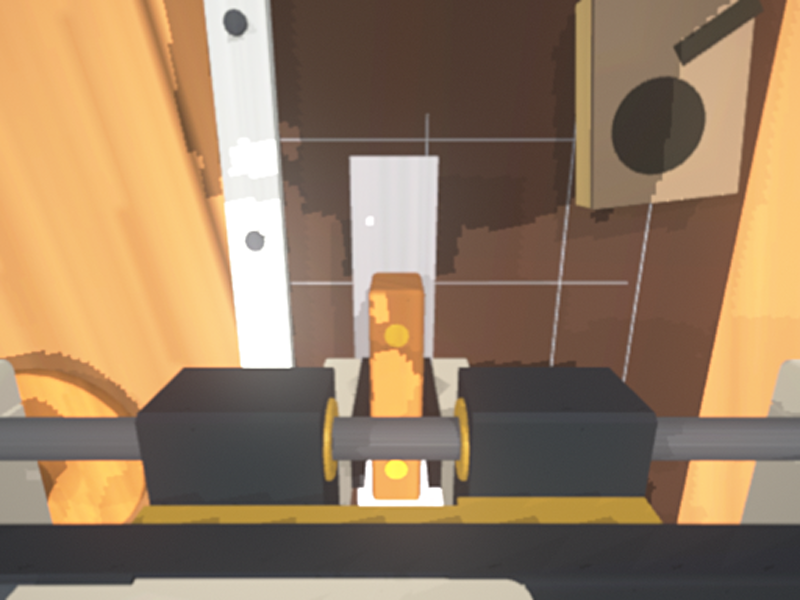

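The wrist view shows the long leg's outer edge running (350,156) to (353,355), almost parallel to the long fence face from (270,0) to (292,367). The lino block is well clear on the right. I'll measure the relative angle and offset.

Run:
```python
from fit import *
d=load('w2'); q=lambda p:(np.array(p,float)+.5)*.64-.5
g=cv2.cvtColor(d['image'],cv2.COLOR_BGR2GRAY).astype(int)
def edges(row,lo,hi):  # strongest gradient columns, native px
    l=g[row-1:row+2].mean(0); dl=np.diff(l)[lo:hi]; i=np.argsort(-abs(dl))[:4]; return [(int(lo+k),round(float(dl[k]))) for k in sorted(i)]
for row in (20,60,110,150,180,200,220): print(row,'fence',edges(row,160,215),'sqL',edges(row,215,240),'sqR',edges(row,265,295))
P=ray(d,q([(350,156),(438,156),(353,355),(434,355)]),.047); print(P.round(4).tolist(),[np.degrees(np.arctan2(*(P[j]-P[i])[[1,0]])) -90 for i,j in((0,2),(1,3))])
for z in(.012,.020):
    F=ray(d,q([(270,10),(291,360)]),z); print(z,F.round(4).tolist(),np.degrees(np.arctan2(*(F[1]-F[0])[[1,0]]))-90)
```

```text
20 fence [(170, -41), (172, -24), (173, -48), (174, -31)] sqL [(219, 1), (225, -2), (226, 1), (229, 1)] sqR [(269, -1), (273, -1), (282, -1), (293, -1)]
60 fence [(173, -42), (175, -27), (176, -55), (177, -21)] sqL [(227, -1), (230, -1), (231, 1), (232, -1)] sqR [(269, -1), (278, 1), (279, -1), (283, -1)]
110 fence [(177, -56), (178, -31), (179, -37), (180, -30)] sqL [(221, 4), (222, 40), (223, 61), (224, 39)] sqR [(278, -22), (279, -61), (280, -57), (281, -12)]
150 fence [(168, 24), (180, -57), (181, -33), (182, -33)] sqL [(218, -10), (223, 38), (224, 61), (225, 39)] sqR [(277, -24), (278, -64), (279, -53), (280, -10)]
180 fence [(182, -47), (183, -39), (184, -24), (186, 14)] sqL [(224, 22), (225, 35), (236, -32), (237, -43)] sqR [(269, 31), (270, 24), (277, -33), (278, -26)]
200 fence [(183, -27), (184, -57), (185, -24), (186, -15)] sqL [(224, 19), (225, 52), (226, 42), (229, -16)] sqR [(271, 30), (276, -27), (277, -59), (278, -26)]
220 fence [(184, -7), (185, -55), (186, -29), (187, -29)] sqL [(225, 24), (226, 36), (235, -24), (236, -25)] sqR [(270, 23), (271, 29), (276, -44), (277, -40)]
[[0.5333, -0.3008, 0.047], [0.5036, -0.295, 0.047], [0.5484, -0.2283, 0.047], [0.5175, -0.2222, 0.047]] [np.float64(-11.772080850405175), np.float64(-10.786029598614277)]
0.012 [[0.5546, -0.359, 0.012], [0.5837, -0.2172, 0.012]] -11.601359735645516
0.02 [[0.5532, -0.3567, 0.02], [0.5812, -0.2203, 0.02]] -11.601359735645545
```

Run:
```python
from fit import *
d=load('w2')
def ang(a,b,z):
    P=ray(d,[a,b],z); print(z,P[:,:2].round(4).tolist(),round(np.degrees(np.arctan2(*(P[1]-P[0])[[1,0]]))-90,2))
ang((223.6,110),(225.9,210),.047);ang((280,110),(277.3,210),.047)
ang((171,20),(185.8,220),.020);ang((174,20),(187.6,220),.012)
```

```text
0.047 [[0.5346, -0.2956], [0.5459, -0.239]] -11.32
0.047 [[0.5046, -0.2897], [0.5158, -0.2331]] -11.19
0.02 [[0.556, -0.3501], [0.5794, -0.2279]] -10.84
0.012 [[0.5557, -0.3518], [0.5806, -0.2248]] -11.06
```

send_rows:
  steps:
    - {"dp": [0, 0, 10], "roll": -0.005, "jaw": 0}
    - {"dp": [0, 0, 20], "roll": -0.005, "jaw": 0}
    - {"dp": [0, 0, 28], "roll": -0.005, "jaw": 0}
    - {"dp": [-7, -8, 28.5], "roll": -0.005, "jaw": 0}
    - {"dp": [-15, -18, 28.5], "roll": -0.005, "jaw": 0}
  newtons: 60

```text
time_s: 7.18
tcp_pos: [0.5555, -0.2089, 0.0446]
eef_rot: [-180.0, -0.0, -100.8]
contact_force: [-0.0, 0.3, -2.0]
gripper_width: 0.0173
gripper_force: 60.0
```

send_rows:
  steps:
    - {"dp": [0, -4, 0], "roll": 0, "jaw": 0}
    - {"dp": [0, -7, 0], "roll": 0, "jaw": 0}
    - {"dp": [0, -9, 0], "roll": 0, "jaw": 0}
    - {"dp": [0, -9, 0], "roll": 0, "jaw": 0}

```text
time_s: 7.68
tcp_pos: [0.5634, -0.2109, 0.0446]
eef_rot: [-180.0, 0.0, -100.8]
contact_force: [-0.8, -0.3, -3.0]
gripper_width: 0.0176
gripper_force: 60.0
```

```bash
cat > f.py <<'E'
import numpy as np
from plant import r
s=r.get_state();a=np.radians(-11);c,n=np.cos(a),np.sin(a);R=np.array([[c,n],[-n,c]])
p=np.array(s['tcp_pos']);F=np.array(s['contact_force'])
print('t',round(s['time_s'],2),'board-frame rel seat mm',(1000*R@(p[:2]-[.572,-.1826])).round(1),'z',p[2].round(4),'rot',np.round(s['eef_rot'],2),'F',(R@F[:2]).round(1),F[2].round(1),'M',np.round(s['moment'],2),s['gripper_force'])
E
python3 f.py
```

```text
t 7.67 board-frame rel seat mm [ -3.1 -29.5] z 0.0446 rot [-180.      0.   -100.78] F [-0.7 -0.5] -3.0 M [-0.09  0.05 -0.04] 59.992584586143494
```

send_rows:
  steps:
    - {"dp": [0, -1, 0], "roll": 0, "jaw": 0}
    - {"dp": [0, -2, 0], "roll": 0, "jaw": 0}
    - {"dp": [0, -2.5, 0], "roll": 0, "jaw": 0}

```text
time_s: 8.05
tcp_pos: [0.5659, -0.2113, 0.0446]
eef_rot: [-180.0, -0.0, -100.8]
contact_force: [-0.1, -0.9, -2.4]
gripper_width: 0.0172
gripper_force: 60.0
```

send_rows:
  steps:
    - {"dp": [0, -0.5, 0], "roll": 0, "jaw": 0}
    - {"dp": [0, -1, 0], "roll": 0, "jaw": 0}

```text
time_s: 8.3
tcp_pos: [0.5668, -0.2115, 0.0446]
eef_rot: [180.0, 0.0, -100.8]
contact_force: [0.1, -0.8, -3.8]
gripper_width: 0.0176
gripper_force: 60.0
```

send_rows:
  steps:
    - {"dp": [0, -0.5, 0], "roll": 0, "jaw": 0}
    - {"dp": [0, -1, 0], "roll": 0, "jaw": 0}

```text
time_s: 8.55
tcp_pos: [0.567, -0.2116, 0.0443]
eef_rot: [179.9, -0.0, -100.8]
contact_force: [-3.7, 1.1, -1.6]
gripper_width: 0.0175
gripper_force: 60.0
```

```bash
python3 f.py
```

```text
t 8.55 board-frame rel seat mm [  0.7 -29.4] z 0.0443 rot [ 179.91   -0.   -100.79] F [-3.8  0.4] -1.6 M [ 0.37  1.22 -0.05] 59.994547963142395
```

send_rows:
  steps:
    - {"dp": [-4, 0.8, 0], "roll": 0, "jaw": 0}
    - {"dp": [-8, 0.8, 0], "roll": 0, "jaw": 0}
    - {"dp": [-12, 0.8, 0], "roll": 0, "jaw": 0}
    - {"dp": [-14, 0.8, 0], "roll": 0, "jaw": 0}

```text
time_s: 9.05
tcp_pos: [0.5697, -0.1974, 0.0446]
eef_rot: [180.0, -0.0, -100.8]
contact_force: [-1.2, -0.7, -2.6]
gripper_width: 0.0177
gripper_force: 60.0
```

```bash
python3 f.py
```

```text
t 9.05 board-frame rel seat mm [  0.6 -15. ] z 0.0446 rot [ 180.     -0.   -100.75] F [-1.  -0.9] -2.6 M [-0.13  0.44 -0.16] 59.99542593955994
```

send_rows:
  steps:
    - {"dp": [-1, 0, 0], "roll": 0, "jaw": 0}
    - {"dp": [-2, 0, 0], "roll": 0, "jaw": 0}
    - {"dp": [-3, 0, 0], "roll": 0, "jaw": 0}
    - {"dp": [-4, 0, 0], "roll": 0, "jaw": 0}

```text
time_s: 9.55
tcp_pos: [0.5704, -0.1938, 0.0446]
eef_rot: [-180.0, -0.0, -100.8]
contact_force: [-1.1, -0.3, -2.7]
gripper_width: 0.0173
gripper_force: 60.0
```

```bash
python3 f.py
```

```text
t 9.55 board-frame rel seat mm [  0.6 -11.3] z 0.0446 rot [-180.     -0.   -100.78] F [-1.1 -0.5] -2.7 M [-0.15  0.4  -0.05] 59.99417960643768
```

send_rows:
  steps:
    - {"dp": [-1, 0, 0], "roll": 0, "jaw": 0}
    - {"dp": [-2, 0, 0], "roll": 0, "jaw": 0}
    - {"dp": [-3, 0, 0], "roll": 0, "jaw": 0}
    - {"dp": [-4, 0, 0], "roll": 0, "jaw": 0}

```text
time_s: 10.05
tcp_pos: [0.5709, -0.1902, 0.0446]
eef_rot: [180.0, -0.0, -100.8]
contact_force: [-1.3, -4.5, -2.5]
gripper_width: 0.0176
gripper_force: 60.0
```

```bash
python3 f.py
```

```text
t 10.05 board-frame rel seat mm [ 0.4 -7.7] z 0.0446 rot [ 1.7998e+02 -2.0000e-02 -1.0077e+02] F [-0.4 -4.7] -2.5 M [-1.66  0.79  0.02] 59.995238184928894
```

send_rows:
  steps:
    - {"dp": [-0.5, 0, 0], "roll": 0, "jaw": 0}
    - {"dp": [-1, 0, 0], "roll": 0, "jaw": 0}
    - {"dp": [-1.5, 0, 0], "roll": 0, "jaw": 0}
    - {"dp": [-2, 0, 0], "roll": 0, "jaw": 0}

```text
time_s: 10.55
tcp_pos: [0.5712, -0.1879, 0.0445]
eef_rot: [180.0, -0.0, -100.8]
contact_force: [-3.1, -3.6, -1.7]
gripper_width: 0.0175
gripper_force: 60.0
```

```bash
python3 f.py
```

```text
t 10.55 board-frame rel seat mm [ 0.2 -5.4] z 0.0445 rot [ 1.7996e+02 -1.0000e-02 -1.0077e+02] F [-2.3 -4.1] -1.7 M [-1.59  1.22  0.1 ] 60.01056611537933
```

send_rows:
  steps:
    - {"dp": [-0.5, 0, 0], "roll": 0, "jaw": 0}
    - {"dp": [-1, 0, 0], "roll": 0, "jaw": 0}
    - {"dp": [-1.5, 0, 0], "roll": 0, "jaw": 0}
    - {"dp": [-1.5, 0, 0], "roll": 0, "jaw": 0}

```text
time_s: 11.05
tcp_pos: [0.5714, -0.1864, 0.0444]
eef_rot: [180.0, -0.0, -100.8]
contact_force: [-3.7, -3.8, -2.1]
gripper_width: 0.0171
gripper_force: 60.0
```

```bash
python3 f.py
```

```text
t 11.05 board-frame rel seat mm [ 0.1 -3.8] z 0.0444 rot [ 1.7996e+02 -1.0000e-02 -1.0076e+02] F [-2.9 -4.5] -2.1 M [-1.4   1.4   0.29] 60.026251673698425
```

send_rows:
  steps:
    - {"dp": [-0.5, 0, 0], "roll": 0, "jaw": 0}
    - {"dp": [-1, 0, 0], "roll": 0, "jaw": 0}
    - {"dp": [-1, 0, 0], "roll": 0, "jaw": 0}

```text
time_s: 11.42
tcp_pos: [0.5715, -0.1854, 0.0444]
eef_rot: [179.9, -0.0, -100.8]
contact_force: [-3.0, -3.6, -3.1]
gripper_width: 0.0174
gripper_force: 60.0
```

```bash
python3 f.py
```

```text
t 11.43 board-frame rel seat mm [ 0.  -2.9] z 0.0444 rot [ 1.7994e+02 -1.0000e-02 -1.0077e+02] F [-2.3 -4.1] -3.1 M [-1.43  1.45  0.26] 60.039162039756775
```

send_rows:
  steps:
    - {"dp": [-0.5, 0, 0], "roll": 0, "jaw": 0}
    - {"dp": [-1, 0, 0], "roll": 0, "jaw": 0}
    - {"dp": [-1, 0, 0], "roll": 0, "jaw": 0}

```text
time_s: 11.8
tcp_pos: [0.5716, -0.1844, 0.0444]
eef_rot: [179.9, -0.0, -100.8]
contact_force: [-3.6, -3.8, -2.5]
gripper_width: 0.017
gripper_force: 60.1
```

```bash
python3 f.py
```

```text
t 11.8 board-frame rel seat mm [-0.  -1.9] z 0.0444 rot [ 1.7994e+02 -1.0000e-02 -1.0076e+02] F [-2.9 -4.4] -2.5 M [-1.45  1.46  0.26] 60.05251586437225
```

send_rows:
  steps:
    - {"dp": [-0.5, 0, 0], "roll": 0, "jaw": 0}
    - {"dp": [-1, 0, 0], "roll": 0, "jaw": 0}
    - {"dp": [-1, 0, 0], "roll": 0, "jaw": 0}

```text
time_s: 12.18
tcp_pos: [0.5717, -0.1834, 0.0443]
eef_rot: [179.9, -0.0, -100.8]
contact_force: [-3.8, -4.0, -2.1]
gripper_width: 0.0174
gripper_force: 60.1
```

```bash
python3 f.py
```

```text
t 12.18 board-frame rel seat mm [-0.1 -0.9] z 0.0443 rot [ 1.7993e+02 -1.0000e-02 -1.0076e+02] F [-3.  -4.7] -2.1 M [-1.39  1.55  0.34] 60.0658643245697
```

send_rows:
  steps:
    - {"dp": [-0.5, 0, 0], "roll": 0, "jaw": 0}
    - {"dp": [-1, 0, 0], "roll": 0, "jaw": 0}
    - {"dp": [-1, 0, 0], "roll": 0, "jaw": 0}

```text
time_s: 12.55
tcp_pos: [0.5718, -0.1828, 0.0444]
eef_rot: [179.9, -0.0, -100.8]
contact_force: [-3.9, -4.0, -1.9]
gripper_width: 0.0176
gripper_force: 60.1
```

```bash
python3 f.py
```

```text
t 12.55 board-frame rel seat mm [-0.2 -0.2] z 0.0444 rot [ 1.7992e+02 -3.0000e-02 -1.0076e+02] F [-3.1 -4.6] -1.9 M [-1.97  1.6   0.25] 60.07502496242523
```

send_rows:
  steps:
    - {"dp": [-0.5, 0, 0], "roll": 0, "jaw": 0}
    - {"dp": [-0.8, 0, 0], "roll": 0, "jaw": 0}
    - {"dp": [-0.8, 0, 0], "roll": 0, "jaw": 0}

```text
time_s: 12.92
tcp_pos: [0.5718, -0.1826, 0.0445]
eef_rot: [179.9, -0.1, -100.8]
contact_force: [-3.2, -8.6, -1.5]
gripper_width: 0.0175
gripper_force: 60.1
```

```bash
python3 f.py
```

```text
t 12.93 board-frame rel seat mm [-0.2 -0. ] z 0.0445 rot [ 1.7992e+02 -7.0000e-02 -1.0076e+02] F [-1.5 -9.1] -1.5 M [-3.43  1.8   0.33] 60.07551670074463
```

send_rows:
  steps:
    - {"dp": [-0.1, -0.5, 0], "roll": 0, "jaw": 0}
    - {"dp": [-0.2, -0.9, 0], "roll": 0, "jaw": 0}
    - {"dp": [-0.2, -0.9, 0], "roll": 0, "jaw": 0}
    - {"dp": [-0.2, -0.9, 0], "roll": 0, "jaw": 0}

```text
time_s: 13.42
tcp_pos: [0.5719, -0.1826, 0.0444]
eef_rot: [179.8, -0.1, -100.8]
contact_force: [-6.7, -8.0, 0.7]
gripper_width: 0.0172
gripper_force: 60.1
```

```bash
python3 f.py
```

```text
t 13.43 board-frame rel seat mm [-0.1 -0. ] z 0.0444 rot [ 1.7983e+02 -8.0000e-02 -1.0077e+02] F [-5.  -9.1] 0.7 M [-3.24  2.61  0.39] 60.07918417453766
```

Run:
```python
from h import *
snap('side','s3');d=snap('top','t3');snap('wrist','w3')
s=load('s3')['image']; c=proj(load('s3'),[[.56,-.17,.02]])[0].astype(int); print(c)
cv2.imwrite('pics/s3b.png',cv2.resize(s[max(c[1]-60,0):c[1]+60,max(c[0]-80,0):c[0]+80],(800,600),interpolation=cv2.INTER_CUBIC))
c=proj(d,[[.56,-.17,.02]])[0].astype(int)
cv2.imwrite('pics/t3b.png',cv2.resize(d['image'][c[1]-45:c[1]+45,c[0]-60:c[0]+60],(800,600),interpolation=cv2.INTER_CUBIC))
```

```text
[279 210]
```

View pics/s3b.png

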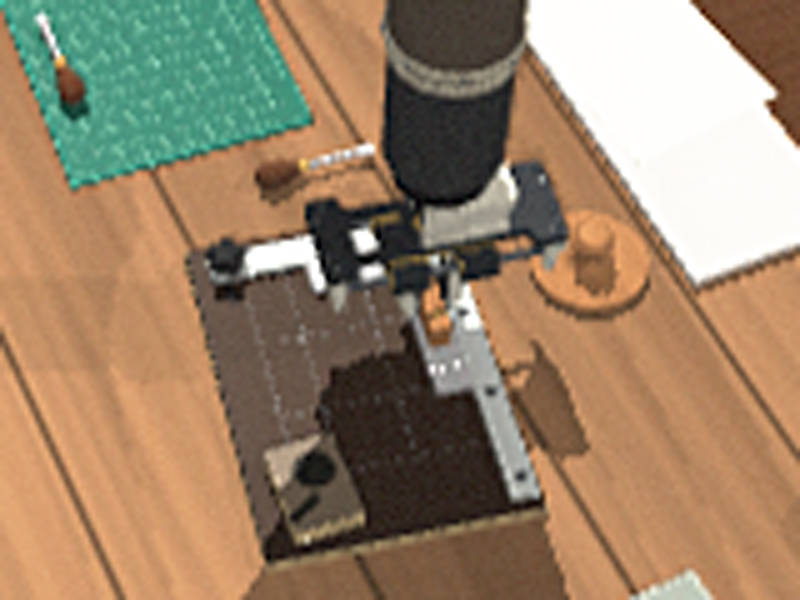

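The side view shows the square seated: long leg along the far fence, short leg along the now upright side bar, with the bystanders unmoved. I'll press slightly more and hold.

send_rows:
  steps:
    - {"dp": [-0.2, -0.3, 0], "roll": 0, "jaw": 0}
    - {"dp": [-0.4, -0.5, 0], "roll": 0, "jaw": 0}
    - {"dp": [-0.4, -0.5, 0], "roll": 0, "jaw": 0}
    - {"dp": [-0.4, -0.5, 0], "roll": 0, "jaw": 0}
    - {"dp": [-0.4, -0.5, 0], "roll": 0, "jaw": 0}

```text
time_s: 14.2
tcp_pos: [0.572, -0.1826, 0.0444]
eef_rot: [179.8, -0.1, -100.8]
contact_force: [-7.0, -10.2, 2.1]
gripper_width: 0.0176
gripper_force: 60.1
```

```bash
python3 f.py
python3 - <<'E'
from h import *
snap('side','s4');d=snap('wrist','w4')
a=d['image'][60:240,130:370]; cv2.imwrite('pics/w4b.png',cv2.resize(a,(800,600),interpolation=cv2.INTER_CUBIC))
s=load('s4')['image'][180:230,215:285]; cv2.imwrite('pics/s4b.png',cv2.resize(s,(800,571),interpolation=cv2.INTER_CUBIC))
E
```

```text
t 14.2 board-frame rel seat mm [-0.  0.] z 0.0444 rot [ 1.7978e+02 -1.0000e-01 -1.0078e+02] F [ -4.9 -11.3] 2.1 M [-3.73  3.08  0.37] 60.080289244651794
```

View pics/w4b.png

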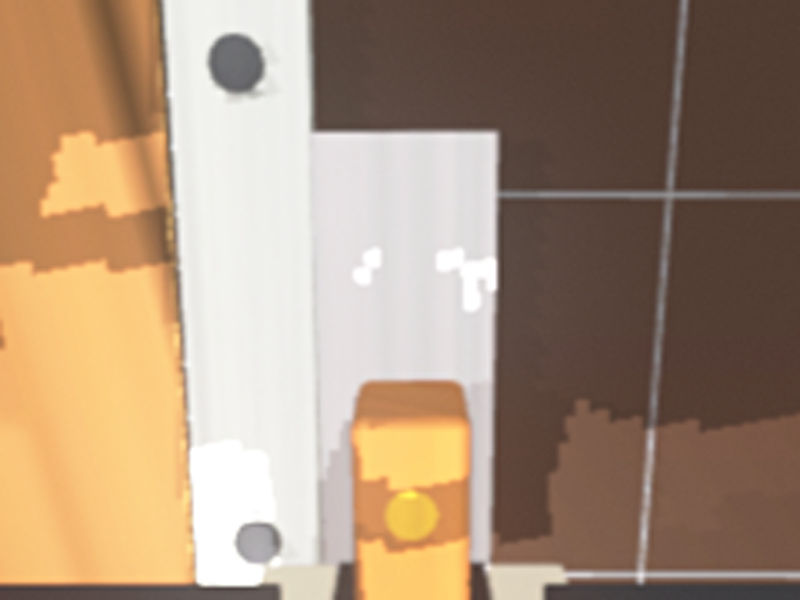

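View pics/s4b.png

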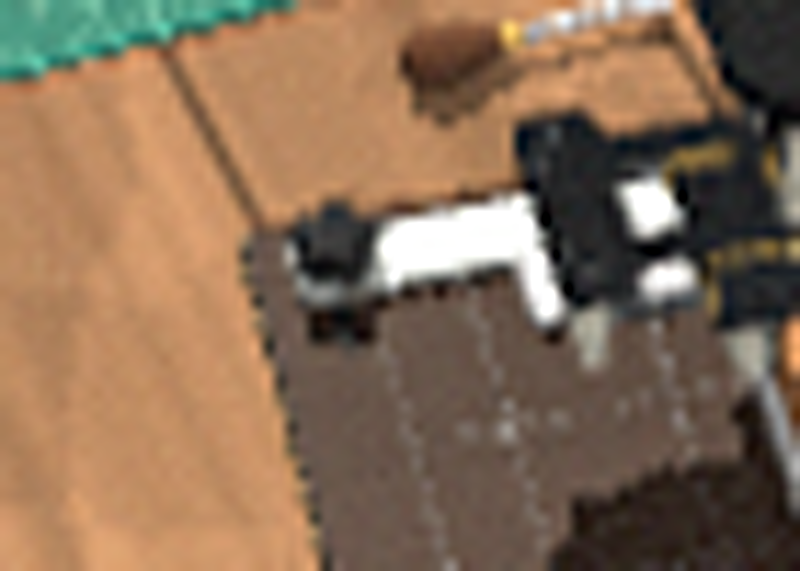

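The wrist crop shows the long leg flush to the fence at tip (312,130) with no gap. The side crop shows the short tip touching the bar at about (530,265). Bar drag may take part of the x force, so I'll press further towards the long fence.

send_rows:
  steps:
    - {"dp": [0, -0.5, 0], "roll": 0, "jaw": 0}
    - {"dp": [0, -1, 0], "roll": 0, "jaw": 0}
    - {"dp": [0, -1, 0], "roll": 0, "jaw": 0}
    - {"dp": [0, -1, 0], "roll": 0, "jaw": 0}

```text
time_s: 14.8
tcp_pos: [0.5721, -0.1826, 0.0441]
eef_rot: [179.7, -0.1, -100.8]
contact_force: [-10.1, -8.7, 2.2]
gripper_width: 0.0175
gripper_force: 60.1
```

```bash
python3 f.py
```

```text
t 14.8 board-frame rel seat mm [0.1 0. ] z 0.0441 rot [ 1.7969e+02 -1.0000e-01 -1.0079e+02] F [ -8.2 -10.5] 2.2 M [-3.31  3.73  0.35] 60.077751874923706
```

send_rows:
  steps:
    - {"dp": [-0.1, -0.5, 0], "roll": 0, "jaw": 0}
    - {"dp": [-0.3, -0.9, 0], "roll": 0, "jaw": 0}
    - {"dp": [-0.3, -0.9, 0], "roll": 0, "jaw": 0}
    - {"dp": [-0.3, -0.9, 0], "roll": 0, "jaw": 0}
    - {"dp": [-0.3, -0.9, 0], "roll": 0, "jaw": 0}

```text
time_s: 15.42
tcp_pos: [0.5723, -0.1826, 0.0439]
eef_rot: [179.6, -0.1, -100.8]
contact_force: [-10.8, -9.3, 2.7]
gripper_width: 0.0173
gripper_force: 60.1
```

```bash
python3 f.py
```

```text
t 15.43 board-frame rel seat mm [0.3 0.1] z 0.0439 rot [ 1.7961e+02 -1.2000e-01 -1.0080e+02] F [ -8.8 -11.2] 2.7 M [-3.5   4.38  0.33] 60.07492482662201
```

send_rows:
  steps:
    - {"dp": [0, 0, 0], "roll": 0, "jaw": 0}
    - {"dp": [0, 0, 0], "roll": 0, "jaw": 0}
    - {"dp": [0, 0, 0], "roll": 0, "jaw": 0}
    - {"dp": [0, 0, 0], "roll": 0, "jaw": 0}
    - {"dp": [0, 0, 0], "roll": 0, "jaw": 0}

```text
time_s: 16.05
tcp_pos: [0.5723, -0.1826, 0.044]
eef_rot: [179.6, -0.1, -100.8]
contact_force: [-10.9, -9.0, 2.7]
gripper_width: 0.0175
gripper_force: 60.1
```

```bash
python3 f.py
```

```text
t 16.05 board-frame rel seat mm [0.2 0.1] z 0.044 rot [ 1.7961e+02 -1.2000e-01 -1.0080e+02] F [ -9. -11.] 2.7 M [-3.46  4.45  0.28] 60.07490694522858
```

send_rows:
  steps:
    - {"dp": [0, -0.5, -0.3], "roll": 0, "jaw": 0}
    - {"dp": [0, -1, -0.5], "roll": 0, "jaw": 0}
    - {"dp": [0, -1, -0.5], "roll": 0, "jaw": 0}
    - {"dp": [0, -1, -0.5], "roll": 0, "jaw": 0}
    - {"dp": [0, -1, -0.5], "roll": 0, "jaw": 0}

```text
time_s: 16.68
tcp_pos: [0.5724, -0.1826, 0.0439]
eef_rot: [179.5, -0.1, -100.8]
contact_force: [-12.4, -8.7, 1.0]
gripper_width: 0.0176
gripper_force: 60.1
```

```bash
python3 f.py
```

```text
t 16.68 board-frame rel seat mm [0.4 0.1] z 0.0439 rot [ 1.7951e+02 -1.2000e-01 -1.0082e+02] F [-10.6 -10.9] 1.0 M [-3.21  4.78  0.28] 60.06776690483093
```

send_rows:
  steps:
    - {"dp": [0.3, 0, 0], "roll": 0, "jaw": 0}
    - {"dp": [0.3, 0, 0], "roll": 0, "jaw": 0}
    - {"dp": [0.3, 0, 0], "roll": 0, "jaw": 0}
    - {"dp": [0.3, 0, 0], "roll": 0, "jaw": 0}
    - {"dp": [0.3, 0, 0], "roll": 0, "jaw": 0}

```text
time_s: 17.3
tcp_pos: [0.5724, -0.1826, 0.0439]
eef_rot: [179.5, -0.1, -100.8]
contact_force: [-12.9, -6.2, 1.3]
gripper_width: 0.0175
gripper_force: 60.1
```

send_rows:
  steps:
    - {"dp": [0, 0, 0], "roll": 0, "jaw": 0}
    - {"dp": [0, 0, 0], "roll": 0, "jaw": 0}
    - {"dp": [0, 0, 0], "roll": 0, "jaw": 0}

```text
time_s: 17.68
tcp_pos: [0.5724, -0.1826, 0.0439]
eef_rot: [179.5, -0.1, -100.8]
contact_force: [-12.3, -7.6, 0.8]
gripper_width: 0.0173
gripper_force: 60.1
```

```bash
python3 f.py
```

```text
t 17.68 board-frame rel seat mm [0.4 0.1] z 0.0439 rot [ 1.7952e+02 -1.0000e-01 -1.0082e+02] F [-10.6  -9.8] 0.8 M [-2.66  4.76  0.31] 60.0656658411026
```

send_rows:
  steps:
    - {"dp": [-0.3, -0.3, 0], "roll": 0, "jaw": 0}
    - {"dp": [-0.6, -0.6, 0], "roll": 0, "jaw": 0}
    - {"dp": [-0.6, -0.6, 0], "roll": 0, "jaw": 0}
    - {"dp": [-0.6, -0.6, 0], "roll": 0, "jaw": 0}
    - {"dp": [-0.6, -0.6, 0], "roll": 0, "jaw": 0}

```text
time_s: 18.3
tcp_pos: [0.5725, -0.1826, 0.0438]
eef_rot: [179.5, -0.1, -100.8]
contact_force: [-14.2, -8.9, 2.4]
gripper_width: 0.0174
gripper_force: 60.1
```

send_rows:
  steps:
    - {"dp": [0, 0, 0], "roll": 0, "jaw": 0}
    - {"dp": [0, 0, 0], "roll": 0, "jaw": 0}
    - {"dp": [0, 0, 0], "roll": 0, "jaw": 0}
    - {"dp": [0, 0, 0], "roll": 0, "jaw": 0}
    - {"dp": [0, 0, 0], "roll": 0, "jaw": 0}

```text
time_s: 18.92
tcp_pos: [0.5725, -0.1825, 0.0438]
eef_rot: [179.5, -0.1, -100.8]
contact_force: [-12.4, -9.0, 2.5]
gripper_width: 0.0176
gripper_force: 60.1
```

```bash
python3 f.py
```

```text
t 18.93 board-frame rel seat mm [0.4 0.2] z 0.0438 rot [ 1.7945e+02 -1.3000e-01 -1.0083e+02] F [-10.4 -11.2] 2.5 M [-3.48  5.26  0.24] 60.06279766559601
```

send_rows:
  steps:
    - {"dp": [1, 0.5, 0], "roll": 0, "jaw": 0}
    - {"dp": [2.5, 1, 0], "roll": 0, "jaw": 0}
    - {"dp": [5, 2, 0], "roll": 0, "jaw": 0}
    - {"dp": [11, 4, 0], "roll": 0, "jaw": 0}
    - {"dp": [20, 12, 0], "roll": 0, "jaw": 0}

```text
time_s: 19.55
tcp_pos: [0.5634, -0.1986, 0.0453]
eef_rot: [-179.9, 0.0, -100.7]
contact_force: [-0.5, 0.3, -2.9]
gripper_width: 0.0175
gripper_force: 60.0
```

send_rows:
  steps:
    - {"dp": [10, 10, -5], "roll": 0, "jaw": 0}
    - {"dp": [15, 15, -30], "roll": 0, "jaw": 0}
    - {"dp": [15, 15, -60], "roll": 0, "jaw": 0}
    - {"dp": [15, 15, -90], "roll": 0, "jaw": 0}
    - {"dp": [15, 15, -95], "roll": 0, "jaw": 0}

```text
time_s: 20.18
tcp_pos: [0.5458, -0.2114, 0.1429]
eef_rot: [-179.7, 0.0, -100.8]
contact_force: [0.9, -0.1, -4.3]
gripper_width: 0.0171
gripper_force: 60.0
```

```bash
python3 f.py; python3 to.py .504 .238 .14 -108.8
```

```text
t 20.18 board-frame rel seat mm [-20.2 -33.3] z 0.1429 rot [-1.7968e+02  3.0000e-02 -1.0078e+02] F [0.9 0. ] -4.3 M [ 0.02  0.04 -0.04] 59.992568492889404
t 20.18 pos [ 0.5458 -0.2114  0.1429] rot [-1.7968e+02  3.0000e-02 -1.0078e+02] F [ 0.9 -0.1 -4.3]
dp [-433.7  125.2    2.9] roll 0.14
```

send_rows:
  steps:
    - {"dp": [-30, 9, 0], "roll": 0.013, "jaw": 0}
    - {"dp": [-75, 22, 0], "roll": 0.027, "jaw": 0}
    - {"dp": [-125, 36, 0], "roll": 0.04, "jaw": 0}
    - {"dp": [-175, 50, 0], "roll": 0.055, "jaw": 0}
    - {"dp": [-225, 65, 0], "roll": 0.07, "jaw": 0}

```text
time_s: 20.8
tcp_pos: [0.522, 0.0236, 0.1394]
eef_rot: [180.0, -0.0, -104.8]
contact_force: [1.3, 0.7, -3.6]
gripper_width: 0.0175
gripper_force: 60.0
```

```bash
python3 to.py .504 .238 .14 -108.8
python3 - <<'E'
from h import *
d=snap('top','t5'); b=d['image'][155:245,256:366]
cv2.imwrite('pics/t5b.png',cv2.resize(b,None,fx=6.5,fy=6.5,interpolation=cv2.INTER_CUBIC))
E
```

```text
t 20.8 pos [0.522  0.0236 0.1394] rot [ 179.98   -0.   -104.84] F [ 1.3  0.7 -3.6]
dp [-202.7   72.3   -0.6] roll 0.0691
```

View pics/t5b.png

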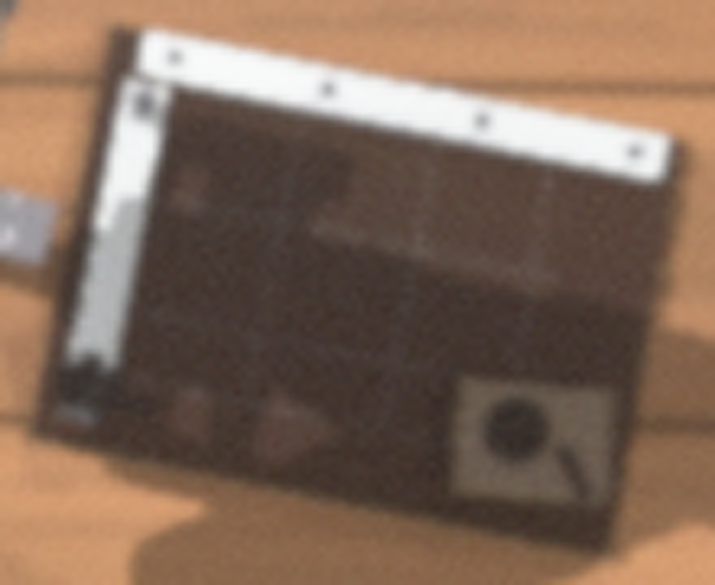

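The crop shows the side fence swung upright: its right edge runs (172,92) to (118,372), parallel to the board's left edge. I'll put a number on that from the row edges.

Run:
```python
from fit import *
d=load('t5'); g=cv2.cvtColor(d['image'],cv2.COLOR_BGR2GRAY).astype(float)
def sub(l,sgn):
    w=np.clip(sgn*np.diff(l),0,None); k=int(w.argmax()); s=slice(max(k-2,0),k+3); return (w[s]*(np.arange(len(w))[s]+.5)).sum()/w[s].sum()
A=[];B=[]
for v in range(172,208):
    c=280-(v-172)*8.3/43
    lo=int(c-3); A.append((lo+sub(g[v,lo:lo+9],-1),v)); lo=int(c-11);B.append((lo+sub(g[v,lo:lo+8],1),v))
F=[]
for u in range(285,352):
    r=168.5+(u-281)*.2125; lo=int(r-4); F.append((u,lo+sub(g[lo:lo+9,u],-1)))
def yaw(P,off):
    P=ray(d,P,.02)[:,:2]; vx,vy,x,y=cv2.fitLine(P.astype(np.float32),cv2.DIST_HUBER,0,.01,.01).ravel(); return (np.degrees(np.arctan2(vy,vx))+off+90)%180-90
print('bar right',yaw(A,0),'left',yaw(B,0),'fence',yaw(F,90))
```

```text
bar right -10.904655 left -10.285706 fence -10.943909
```

send_rows:
  steps:
    - {"dp": [-50, 18, 0], "roll": 0.014, "jaw": 0}
    - {"dp": [-100, 36, 0], "roll": 0.03, "jaw": 0}
    - {"dp": [-150, 54, 0], "roll": 0.05, "jaw": 0}
    - {"dp": [-190, 68, 0], "roll": 0.069, "jaw": 0}
    - {"dp": [-203, 72, 0], "roll": 0.069, "jaw": 0}

```text
time_s: 21.48
tcp_pos: [0.5044, 0.2388, 0.1393]
eef_rot: [180.0, -0.0, -108.6]
contact_force: [0.0, -0.4, -3.5]
gripper_width: 0.0172
gripper_force: 60.0
```

```bash
python3 to.py .504 .238 .035 -108.8
```

```text
t 21.48 pos [0.5044 0.2388 0.1393] rot [ 1.7998e+02 -1.0000e-02 -1.0863e+02] F [ 0.  -0.4 -3.5]
dp [  0.9   0.2 104.3] roll 0.003
```

The bar is at -10.9° and the fence at -10.9°, so it is true. Now I'll lay the square down.

send_rows:
  steps:
    - {"dp": [0, 0, 30], "roll": 0, "jaw": 0}
    - {"dp": [0, 0, 65], "roll": 0, "jaw": 0}
    - {"dp": [0, 0, 90], "roll": 0, "jaw": 0}
    - {"dp": [0, 0, 100], "roll": 0, "jaw": 0}
    - {"dp": [0, 0, 103], "roll": 0, "jaw": 0}

```text
time_s: 22.1
tcp_pos: [0.505, 0.2364, 0.0367]
eef_rot: [180.0, -0.0, -108.8]
contact_force: [0.1, 0.9, -3.0]
gripper_width: 0.0169
gripper_force: 60.0
```

send_rows:
  steps:
    - {"dp": [0, 0, 1], "roll": 0, "jaw": 0}
    - {"dp": [0, 0, 2], "roll": 0, "jaw": 0}
    - {"dp": [0, 0, 3], "roll": 0, "jaw": 0}
    - {"dp": [0, 0, 3], "roll": 0, "jaw": 0}

```text
time_s: 22.6
tcp_pos: [0.5051, 0.2371, 0.0343]
eef_rot: [-180.0, 0.0, -108.7]
contact_force: [1.0, 0.0, -3.8]
gripper_width: 0.0179
gripper_force: 60.0
```

```bash
python3 f.py
```

```text
t 22.6 board-frame rel seat mm [-145.8  399.2] z 0.0343 rot [-1.7999e+02  2.0000e-02 -1.0873e+02] F [1.  0.2] -3.8 M [-0.03 -0.   -0.04] 59.992706179618835
```

send_rows:
  steps:
    - {"dp": [0, 0, 0.6], "roll": 0, "jaw": 0}
    - {"dp": [0, 0, 1.2], "roll": 0, "jaw": 0}
    - {"dp": [0, 0, 1.6], "roll": 0, "jaw": 0}
    - {"dp": [0, 0, 1.6], "roll": 0, "jaw": 0}

```text
time_s: 23.1
tcp_pos: [0.5051, 0.2371, 0.0331]
eef_rot: [-180.0, 0.0, -108.7]
contact_force: [-2.4, -0.6, 5.2]
gripper_width: 0.0173
gripper_force: 60.0
```

send_rows:
  steps:
    - {"dp": [0, 0, 0], "roll": 0, "jaw": 30}
    - {"dp": [0, 0, 0], "roll": 0, "jaw": 50}
    - {"dp": [0, 0, 0], "roll": 0, "jaw": 60}
    - {"dp": [0, 0, 0], "roll": 0, "jaw": 60}
    - {"dp": [0, 0, 0], "roll": 0, "jaw": 60}

```text
time_s: 23.72
tcp_pos: [0.505, 0.237, 0.0324]
eef_rot: [180.0, -0.0, -108.7]
contact_force: [0.2, 0.7, 0.6]
gripper_width: 0.0521
gripper_force: 0.0
```

send_rows:
  steps:
    - {"dp": [0, 0, -10], "roll": 0, "jaw": 60}
    - {"dp": [0, 0, -40], "roll": 0, "jaw": 60}
    - {"dp": [0, 0, -80], "roll": 0, "jaw": 60}
    - {"dp": [0, 0, -120], "roll": 0, "jaw": 60}
    - {"dp": [0, 0, -130], "roll": 0, "jaw": 60}

```text
time_s: 24.35
tcp_pos: [0.5063, 0.238, 0.1662]
eef_rot: [-179.8, 0.3, -108.7]
contact_force: [0.8, -0.4, 0.1]
gripper_width: 0.0529
gripper_force: 0.0
```

```bash
python3 f.py
python3 - <<'E'
from h import *
d=snap('wrist','w6'); cv2.imwrite('pics/w6b.png',d['image'])
E
```

```text
t 24.35 board-frame rel seat mm [-144.8  400.3] z 0.1662 rot [-179.83    0.27 -108.71] F [ 0.8 -0.2] 0.1 M [ 0.09  0.06 -0.03] 0.0
```

View pics/w6b.png

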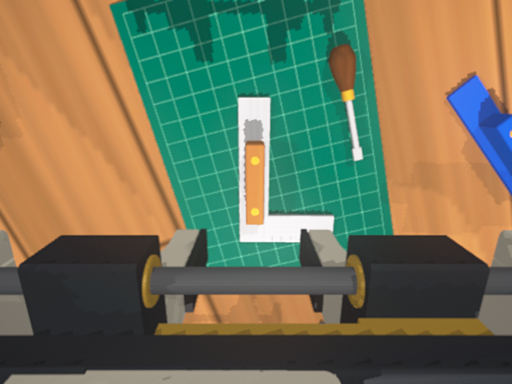

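The square lies flat and released on the mat, grip centred at about (255,183), with the gouge where it was. Handing in.

```bash
python3 -c "
from plant import r
print(r.close_job())"
```

```text
the job is handed in; nothing more can be done
None
```

The job is handed in at about 24 s with no verdict shown: the square was pressed into the corner and held there for several seconds (roughly 10 N felt at the hand in each direction, drag included), the side fence measured square to the long fence within about 0.01 rad, and the square lies flat and released on the green mat.

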